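Fetch the silver votive from behind the display

ROBOT

A 7-joint arm with a two-finger parallel gripper is mounted at the origin on the work surface. World frame = base frame: x ahead of the robot, y to its left, z up, the work surface at z = 0. Lengths are in mm, angles in degrees, forces in N, time in s.
With the tool pointing down it reaches from about 400 to 900 mm from the base axis. Payload 5.6 kg.
Tool frame: the origin (TCP) lies on the mounting face of the last link; the fingertips stand robot.tip_reach ahead of it and the grasp point (between the pads) lies 171 mm ahead of it (robot.tip_reach is the distance from the TCP to the fingertips, in mm); z points along the fingers, y is the direction in which the jaws open and shut (so a half turn about z gives the same grasp; the last joint's range is limited). The gripper opens to 92 mm and grips with 3 to 60 N. Pads are 20 mm wide; open, the fingers measure 128 mm over their backs; the gripper's body (75 mm by 189 mm) begins 69 mm behind the grasp point.
Start: joints at [69.385, 26.786, -0.665, 91.828, 0.344, 61.387, -3.226], TCP at [202.457, -617.667, 404.692] pointing down, gripper open.
Joint ranges: [-144.91, 144.91], [-17.63, 115.5], [-89.93, 88.59], [15.96, 139.68], [-74.01, 254.01], [8.47, 105.57], [-167.45, 167.45]. Speed limits (degrees/s): [147.25, 147.25, 180, 180, 180, 180, 180].

INTERFACE

Orientations are given as [roll, pitch, yaw] about the fixed x, y, z axes, in that order (R = Rz(yaw) Ry(pitch) Rx(roll)).
In Python, from cell import status, eyes, job_done, robot gives the robot as it stands.
- The arm moves only by the tool jog_arm, never from a script. Its argument "steps" is a list of rows, each a list of 6 numbers: the shift along the world's x, y, z in m, then the turn, a rotation vector about the world's x, y, z in degrees. A call has 1 to 10 rows; each row shifts and turns the commanded pose from where the row before left it; what a row does not reach is not made up. A row lasts 1/10 s, in which the tool goes at most 50 mm and 8.59 degrees, less where a joint would pass 70% of its speed; a pose out of reach is approached as far as the arm can. A call with a gripper value outside its range is refused whole. "claw" is the finger opening in m, from 0 to 0.0919, set as the call begins (left out, the last holds). The fingers move at their own pace and stop on an object; the grip force is fixed at half the most. Time passes only in rows, so rows that do not move let the fingers close. It gives the time, the measured TCP pose, the force and the opening at its end, in the units of the state.
- status.get_obs(): the state, without advancing time (a new reading comes with each control period).
- eyes.camera(name): name is "scene" or "top" or "wrist"; returns a dict with "frame" (420x560x3 uint8, red, green, blue), "range_z" (420x560 float32, mm along the optical axis (not along the pixel's ray), 0 where there is no reading), "K" (3x3 intrinsics, pixels), "rvec" (rotation vector, rad) and "tvec" (3), from world to camera coordinates, as OpenCV has them. Camera axes: x right, y down, z forward; pixel columns grow to the right and rows downward; lengths in mm; the calibration is good to about 2 mm. The wrist camera is an equidistant fisheye: a pixel r from the principal point sees the ray r / f radians off the axis. A picture is of the moment at which its call begins.
- job_done(): hands the job in, once; it reports no verdict.
The state is a dict: "t": time; "joint_positions": joint angles; "qvel": joint speeds; "tau": joint torques, N m; "eef_pos": TCP position; "tool_rot": TCP orientation; "force": force on the tool from outside, world axes, zero at the start; "torque": the same for the moment, N m; "finger_gap": finger opening in mm.
Only numpy, scipy, OpenCV 4.12 (cv2) and the standard library are available. Lean on these libraries where they do the work, as an engineer would, in place of code of your own. Each camera call takes 0.05 s, during which the arm holds its last target. There are 200 camera calls.

TASK

A customer wants the silver votive cup that is hemmed in at the back of the wooden display board. First stand the grey vase, the white candlestick and the black canister upright on the grey felt mat, then stand the votive in the yellow gift box, and only after that put the three wares back, each upright on the middle of the very coaster it came from. Do not knock any of these four over, and leave the small picture frame behind the votive where it is.

Things in the scene. Friction and masses are not known exactly. Their poses are not given: they have to be found in the camera images.
- vase: Lilac-grey vase, 132 mm tall: belly 62 mm across at 40 mm height, narrowing to a straight neck 30 to 32 mm across between 85 and 122 mm height, lip 36 mm across at the top (closed, solid). Can be gripped by the neck at about 110 mm height. Stands upright on the middle of one of the three coasters at the start. Round about its z axis; origin: centre of its underside, z up. About 0.2 to 0.37 kg.
- candlestick: White turned candlestick, 132 mm tall: foot 62 mm across, thin stem, and a straight cylindrical cup 34 mm across between 96 and 132 mm height, by which it can be gripped. Stands upright on the middle of one of the three coasters at the start. Round about its z axis; origin: centre of its underside, z up. About 0.2 to 0.37 kg.
- canister: Black round canister with brass trim: body 62 mm across (lid rim 63 mm) up to 94 mm height, on top a brass cylindrical knob 24 mm across between 94 and 132 mm height, by which it can be gripped. Lid and knob are solid with the body. Stands upright on the middle of one of the three coasters at the start. Round about its z axis; origin: centre of its underside, z up. About 0.2 to 0.37 kg.
- votive: Silver ribbed votive cup, open at the top with white wax inside, straight-sided, 56 mm across and 65 mm tall, wall 3 mm. Stands directly on the board (18 mm above the table), at its back, hemmed in by the three wares (gaps about 15 to 17 mm) and the picture frame. Origin: centre of its underside, z up. About 0.1 to 0.2 kg.
- coaster_green: Green round coaster, 80 mm across and 4 mm thick, fixed on the wooden display board (18 mm thick board, so the coaster's top is 22 mm above the table). One ware stands on its middle at the start; a rim of the coaster shows round it. Origin: centre of its underside, z up.
- coaster_blue: Blue round coaster, 80 mm across and 4 mm thick, fixed on the wooden display board (18 mm thick board, so the coaster's top is 22 mm above the table). One ware stands on its middle at the start; a rim of the coaster shows round it. Origin: centre of its underside, z up.
- coaster_red: Red round coaster, 80 mm across and 4 mm thick, fixed on the wooden display board (18 mm thick board, so the coaster's top is 22 mm above the table). One ware stands on its middle at the start; a rim of the coaster shows round it. Origin: centre of its underside, z up.
- side_mat: Grey felt mat, flat on the table and fixed, 280 mm along its x, 150 mm along its y, 4 mm thick. It lies left or right of the board. There is room for the three wares in a row along x, 85 mm apart. Origin: centre of its underside, z up.
- gift_box: Yellow open gift box, fixed to the table on the other side of the board: 94 mm square outside, 84 mm square inside, walls 5 mm thick and 22 mm high, floor 5 mm thick. Origin: centre of its underside, z up, x and y along its walls.
- frame: Small dark picture frame standing loose on the board behind the votive (50 mm between the two origins, a gap of 15 mm): 100 mm wide along its y, 80 mm tall, 14 mm thick, a foot behind. Origin: centre of the underside of its panel; its x points away from the votive. It has the yaw of the display board.

How it is judged (in metres and radians):
On the way, in this order (a step that is already met when the one before it is completed fails the run):
1. the vase, the candlestick and the canister all stand released on the grey mat, the votive still in its place (x of vase in the frame of side_mat between -0.14 and 0.14 m and y of vase in the frame of side_mat between -0.075 and 0.075 m and z of vase in the frame of side_mat between 0 and 0.012 m and linear speed of each of vase, candlestick, canister below 0.02 m/s and angle between each of vase, candlestick, canister's own z axis and vertical below 0.1 rad and contact force between the fingers and vase below 0.05 N and x of candlestick in the frame of side_mat between -0.14 and 0.14 m and y of candlestick in the frame of side_mat between -0.075 and 0.075 m and z of candlestick in the frame of side_mat between 0 and 0.012 m and contact force between the fingers and candlestick below 0.05 N and x of canister in the frame of side_mat between -0.14 and 0.14 m and y of canister in the frame of side_mat between -0.075 and 0.075 m and z of canister in the frame of side_mat between 0 and 0.012 m and contact force between the fingers and canister below 0.05 N and distance of votive from where it was at the start of the episode below 0.02 m), for 0.2 s.
2. the votive stands released in the gift box, the three wares still on the mat (x of votive in the frame of gift_box between -0.018 and 0.018 m and y of votive in the frame of gift_box between -0.018 and 0.018 m and z of votive in the frame of gift_box between 0 and 0.012 m and linear speed of each of votive, vase, candlestick, canister below 0.02 m/s and angle between each of votive, vase, candlestick, canister's own z axis and vertical below 0.1 rad and contact force between the fingers and votive below 0.05 N and x of vase in the frame of side_mat between -0.14 and 0.14 m and y of vase in the frame of side_mat between -0.075 and 0.075 m and z of vase in the frame of side_mat between 0 and 0.012 m and contact force between the fingers and vase below 0.05 N and x of candlestick in the frame of side_mat between -0.14 and 0.14 m and y of candlestick in the frame of side_mat between -0.075 and 0.075 m and z of candlestick in the frame of side_mat between 0 and 0.012 m and contact force between the fingers and candlestick below 0.05 N and x of canister in the frame of side_mat between -0.14 and 0.14 m and y of canister in the frame of side_mat between -0.075 and 0.075 m and z of canister in the frame of side_mat between 0 and 0.012 m and contact force between the fingers and canister below 0.05 N), for 0.2 s.
At the end, for the whole second after the job is handed in: The votive stands upright on the floor of the gift box (centre within 18 mm of the box's centre along each side); vase, candlestick and canister each stand upright within 15 mm of where they stood at the start, on the same coaster; all released and at rest (distance of each of vase, candlestick, canister from where it was at the start of the episode below 0.015 m and linear speed of each of vase, candlestick, canister, votive below 0.02 m/s and angle between each of vase, candlestick, canister, votive's own z axis and vertical below 0.1 rad and contact force between the fingers and vase below 0.05 N and contact force between the fingers and candlestick below 0.05 N and contact force between the fingers and canister below 0.05 N and x of votive in the frame of gift_box between -0.018 and 0.018 m and y of votive in the frame of gift_box between -0.018 and 0.018 m and z of votive in the frame of gift_box between 0 and 0.012 m and contact force between the fingers and votive below 0.05 N); the robot touches nothing.
It fails at once if the vase, candlestick, canister or votive is knocked over (tilted over 40 degrees) (angle between any of vase, candlestick, canister, votive's own z axis and vertical above 0.7 rad).
It fails at once if the picture frame is moved by more than 20 mm or knocked over (distance of frame from where it was at the start of the episode above 0.02 m or angle between frame's own z axis and vertical above 0.4 rad).
It also fails if it takes over 138 s, if anything falls off the work surface, if the arm or the gripper's body presses on something with over 40 N, if the wrist force passes 120 N, or if a joint passes its speed limit or range.

## Working session

There is one attempt and no reset: what is moved stays moved. The work goes in short steps, Python scripts to look and compute and a tool call to move; the robot and the scene stay as the last step left them, time stands still between calls to the robot, and variables do not carry over. Pictures are saved under pics/ and viewed, about 12 in all and at most 16, crops included, and the job is handed in when it is done.

Besides the shell and the picture viewer there is one more tool, called after "Emit:" as name(argument=value, ...), one argument or row to a line, values as JSON. jog_arm: Moves the arm, as the interface text tells. Its arguments: {"type":"object","properties":{"steps":{"type":"array"},"claw":{"type":"number"}},"required":["steps"]}

```bash
ls; mkdir -p pics
python3 - <<'E'
from cell import status, eyes, robot
import cv2, numpy as np
print(status.get_obs()); print(robot.tip_reach)
for n in ("scene","top"):
    c=eyes.camera(n); cv2.imwrite(f"pics/{n}0.png",c["frame"][...,::-1]); np.savez(f"{n}0.npz",**c)
    print(n,c["K"],c["rvec"],c["tvec"])
E
```

```text
pics
{'t': 0.0, 'joint_positions': array([69.38486861, 26.83769488, -0.66327276, 91.88096879,  0.34533082,
       61.38774153, -3.223471  ]), 'qvel': array([ 0.06148714,  0.02712654,  0.06271876,  0.00877082, -0.01367914,
       -0.08741533, -0.03894899]), 'tau': array([-2.30386704e-04, -5.20572603e+01, -1.19433529e-02, -2.43751252e+01,
       -5.65726741e-02,  1.72579213e-02,  1.35290520e-04]), 'eef_pos': array([ 202.35459345, -617.43611241,  403.72050966]), 'tool_rot': array([-1.79895927e+02,  9.28472776e-03,  1.81494278e+01]), 'force': array([ 0.72267045, -0.19703419, -0.17636581]), 'torque': array([0.04054257, 0.01738069, 0.02292749]), 'finger_gap': 91.87347658619306}
190.1
scene [[430.92636694   0.         279.37166865]
 [  0.         430.92636694 204.20570305]
 [  0.           0.           1.        ]] [ 1.79992105  1.96317165 -0.59540004] [  66.52777906 -417.1726345  1303.2727819 ]
top [[477.56364237   0.         279.18105808]
 [  0.         477.56364237 216.87052845]
 [  0.           0.           1.        ]] [ 2.19301552 -2.18814789  0.12914362] [-15.93800123 551.92736238 912.00150894]
```

View pics/scene0.png

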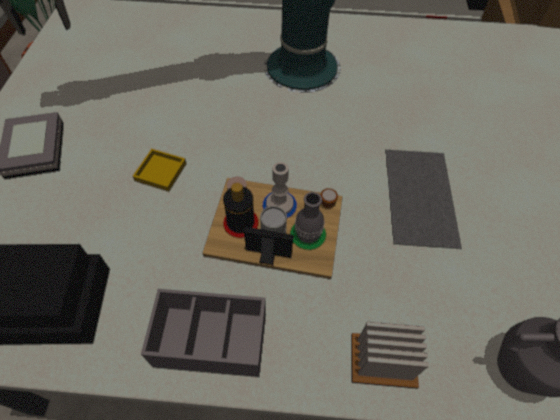

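View pics/top0.png

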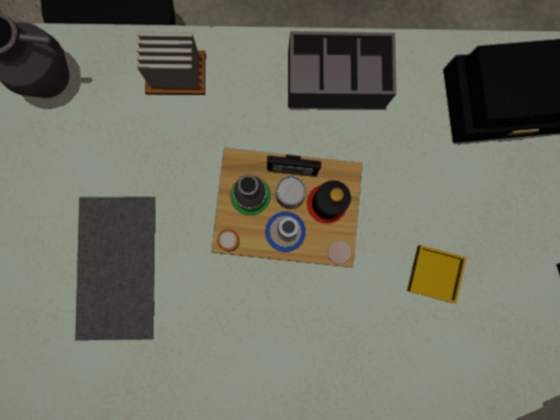

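The pictures show the vase on green (top view 250,193), the candlestick on blue (286,231), the canister on red (330,200), the votive at (291,192), and the frame at (293,165). The mat is on the left (116,268) and the box on the right (437,274). Next I measure with depth.

```bash
cat > h.py <<'E'
import numpy as np, cv2
def cloud(c):
    R=cv2.Rodrigues(np.asarray(c["rvec"],float))[0]; z=c["range_z"].astype(float); K=c["K"]
    v,u=np.indices(z.shape)
    P=np.stack([(u-K[0,2])*z/K[0,0],(v-K[1,2])*z/K[1,1],z],-1)-np.ravel(c["tvec"])
    return P@R                      # R^T (p - t)
def proj(c,p):
    return cv2.projectPoints(np.float64(p).reshape(-1,1,3),np.asarray(c["rvec"],float),np.asarray(c["tvec"],float),c["K"],None)[0].reshape(-1,2)
def circ(p):
    from scipy.optimize import least_squares
    f=lambda q:np.hypot(p[:,0]-q[0],p[:,1]-q[1])-q[2]
    return least_squares(f,[*p[:,:2].mean(0),20],loss="soft_l1",f_scale=2).x
def box(p):
    r=cv2.minAreaRect(p[:,:2].astype(np.float32)); return np.round(r[0],1),np.round(r[1],1),round(r[2],2)
E
python3 - <<'E'
import numpy as np,cv2
from h import *
for n in("top","scene"):
    c=dict(np.load(n+"0.npz")); P=cloud(c); ok=c["range_z"]>0
    hsv=cv2.cvtColor(c["frame"],cv2.COLOR_RGB2HSV).astype(int); H,S,V=np.moveaxis(hsv,-1,0)
    print(n)
    b=ok&(P[...,2]>8)&(P[...,0]>450)&(P[...,0]<800)&(abs(P[...,1]-0)<230)
    for k,lo,hi in(("red",None,None),("green",50,85),("blue",100,125)):
        m=(S>140)&(V>50)&b&(P[...,2]<30)
        m&=((H<6)|(H>174)) if k=="red" else (H>lo)&(H<hi)
        m=cv2.morphologyEx(m.astype(np.uint8),cv2.MORPH_OPEN,np.ones((2,2)))>0
        p=P[m]
        if len(p)>20:
            (x,y),r=cv2.minEnclosingCircle(p[:,:2].astype(np.float32)); print(k,len(p),round(x),round(y),round(r,1),np.median(p[:,2]).round(1))
    m=(H>18)&(H<32)&(S>180)&ok&(P[...,1]<-150)&(abs(P[...,2])<40); p=P[m]; 
    if len(p): print("gift",len(p),box(p),np.percentile(p[:,2],[5,50,98]))
    m=ok&(V<110)&(S<40)&(P[...,1]>150)&(P[...,1]<480)&(P[...,0]>300)&(P[...,0]<680)&(abs(P[...,2])<15)
    m=cv2.morphologyEx(m.astype(np.uint8),cv2.MORPH_OPEN,np.ones((5,5)))>0; p=P[m]; 
    if len(p): print("mat",len(p),box(p),np.median(p[:,2]))
    # clusters of high points
    m=b&(P[...,2]>60)&(P[...,2]<175); N,L,st,ce=cv2.connectedComponentsWithStats(m.astype(np.uint8))
    for i in range(1,N):
        p=P[L==i]
        if len(p)>40: print("comp",ce[i].round(),len(p),"zmax",np.percentile(p[:,2],98).round(1),"mean top",p[p[:,2]>np.percentile(p[:,2],98)-6].mean(0).round(1),box(p[p[:,2]>np.percentile(p[:,2],98)-6]))
    m=b&(P[...,2]>13)&(P[...,2]<25); 
    N,L,st,ce=cv2.connectedComponentsWithStats(m.astype(np.uint8)); i=1+st[1:,4].argmax(); print("board",box(P[L==i]))
E
```

```text
top
red 252 577 -110 38.6 22.7
green 220 540 30 72.0 22.0
blue 335 510 -20 52.4 22.5
gift 2284 (array([ 592.4, -378.5]), array([248.2, 423.5]), 64.33) [ 3.42632151  6.64236653 25.0167857 ]
mat 11119 (array([453.9, 307.9]), array([282.4, 155.1]), 0.72) 4.12680324282096
comp [342.  93.] 990 zmax 92.8 mean top [ 783.5 -128.8   90.4] (array([ 789.1, -130.8]), array([196.3,  21.5]), 89.97)
comp [294. 163.] 642 zmax 101.2 mean top [647.7 -39.2  98.2] (array([647.9, -39.7]), array([99.5, 14.8]), 83.69)
comp [250. 191.] 884 zmax 156.9 mean top [596.1  42.2 154.7] (array([596.2,  41.9]), array([34.3, 34. ]), 44.58)
comp [290. 190.] 742 zmax 84.9 mean top [598.4 -34.2  82.9] (array([597.9, -34. ]), array([54.5, 54. ]), 1.55)
comp [332. 198.] 1069 zmax 155.3 mean top [ 579.9 -108.3  153.9] (array([ 579.4, -108.5]), array([22.1, 22.6]), 1.54)
comp [287. 228.] 383 zmax 157.5 mean top [524.7 -26.4 154.7] (array([524.4, -26.6]), array([32.3, 32.1]), 0.86)
board (array([573.7, -32. ]), array([280.7, 210.3]), 83.96)
scene
red 148 825 -38 263.4 22.7
green 223 835 38 249.4 22.0
blue 62 527 -22 37.2 21.8
gift 1249 (array([ 443.5, -324.1]), array([94.8, 95.8]), 75.06) [ 3.39607395  6.96517516 24.0296276 ]
mat 6052 (array([452.3, 310.8]), array([288.1, 154.4]), 0.85) 4.176846310192256
comp [280. 179.] 524 zmax 156.3 mean top [527.3 -23.4 154.3] (array([525.4, -23.2]), array([32.6, 34.1]), 79.95)
comp [238. 204.] 1030 zmax 154.8 mean top [ 583.  -105.1  153.7] (array([ 581.9, -105.3]), array([22.8, 22.2]), 30.8)
comp [310. 216.] 966 zmax 156.4 mean top [598.5  45.3 154.5] (array([597.3,  45.6]), array([33.9, 35.3]), 66.85)
comp [270. 230.] 1377 zmax 99.7 mean top [649.8 -36.6  97.7] (array([649. , -36.4]), array([99.7, 15.2]), 84.28)
comp [210. 298.] 1069 zmax 92.2 mean top [ 784.9 -130.    90. ] (array([ 789.5, -129.5]), array([199.8,  20. ]), 89.98)
board (array([574.6, -29. ]), array([280.6, 212.6]), 83.99)
```

Run:
```python
import cv2
a=cv2.imread("pics/top0.png")[140:275,205:370]; cv2.imwrite("pics/top0c.png",cv2.resize(a,None,fx=4.5,fy=4.4,interpolation=cv2.INTER_CUBIC))
```

```text
(no output)
```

View pics/top0c.png

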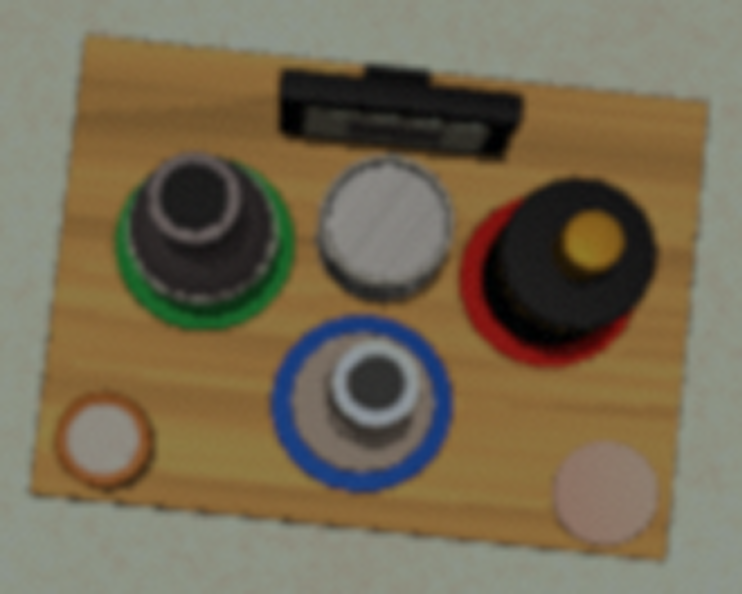

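The crop confirms three wares on their coasters, and the votive with the frame behind it. My estimates, averaging both cameras: vase (597,44), candlestick (526,-25), canister (581,-107), votive (598,-33). The mat centre is (453,309), the box (443,-324) and the board yaw -6°. First I move over the vase.

Emit:
jog_arm(
  steps=[
    [0.0072, 0.012, 0, 0, 0, -1.5],
    [0.0166, 0.0278, 0, 0, 0, -1.5],
    [0.0238, 0.0398, 0, 0, 0, -1.5],
    [0.0238, 0.0398, 0, 0, 0, -1.5],
    [0.0238, 0.0398, 0, 0, 0, -1.5],
    [0.0238, 0.0398, 0, 0, 0, -1.5],
    [0.0238, 0.0398, 0, 0, 0, -1.5],
    [0.0238, 0.0398, 0, 0, 0, -1.5],
    [0.0238, 0.0398, 0, 0, 0, -1.5],
    [0.0238, 0.0398, 0, 0, 0, -1.5],
  ],
  claw=0.08,
)

```text
t: 1.1
eef_pos: [417.1, -257.7, 404.6]
tool_rot: [180.0, 0.0, 3.1]
force: [1.7, -0.4, -0.1]
finger_gap: 80.1
```

Emit:
jog_arm(
  steps=[
    [0.0238, 0.0398, 0, 0, 0, -1.5],
    [0.0238, 0.0398, 0, 0, 0, -1.5],
    [0.0238, 0.0398, 0, 0, 0, -1.5],
    [0.0238, 0.0398, 0, 0, 0, -1.5],
    [0.0238, 0.0398, 0, 0, 0, -1.5],
    [0.0238, 0.0398, 0, 0, 0, -1.5],
    [0.0166, 0.0278, 0, 0, 0, 0],
    [0.0095, 0.016, 0, 0, 0, 0],
    [0.007, 0.012, 0, 0, 0, 0],
    [0.005, 0.008, 0, 0, 0, 0],
  ],
)

```text
t: 2.1
eef_pos: [597.8, 43.8, 404.3]
tool_rot: [180.0, 0.0, -5.8]
force: [0.0, -1.0, 0.4]
finger_gap: 79.6
```

```bash
cat >> h.py <<'E'
def fcloud(c):
    R=cv2.Rodrigues(np.asarray(c["rvec"],float))[0]; z=c["range_z"].astype(float); K=c["K"]
    v,u=np.indices(z.shape); a=(u-K[0,2])/K[0,0]; b=(v-K[1,2])/K[1,1]; r=np.hypot(a,b)+1e-9
    t=np.tan(np.minimum(r,1.5))/r
    return (np.stack([a*t*z,b*t*z,z],-1)-np.ravel(c["tvec"]))@R
E
python3 - <<'E'
from cell import status,eyes
from h import *
o=status.get_obs(); print(o["t"],o["eef_pos"],o["tool_rot"],o["finger_gap"])
c=eyes.camera("wrist"); np.savez("w0.npz",**c); cv2.imwrite("pics/w0.png",c["frame"][...,::-1])
print("cam at",-cv2.Rodrigues(c["rvec"])[0].T@np.ravel(c["tvec"]),c["K"][0,0])
P=fcloud(c); ok=c["range_z"]>0
for n,x,y,z0,z1 in(("vase",597,44,149,160),("cand",526,-25,149,160),("can",581,-107,148,160),("votive",598,-33,78,90),("frame",648,-38,93,103)):
    m=ok&(np.hypot(P[...,0]-x,P[...,1]-y)<(60 if n=="frame" else 35))&(P[...,2]>z0)&(P[...,2]<z1)
    p=P[m]
    if len(p)>10: print(n,len(p),box(p),np.median(p[:,2]).round(1))
c=dict(np.load("top0.npz"));P=cloud(c);h=cv2.cvtColor(c["frame"],cv2.COLOR_RGB2HSV).astype(int)
m=(h[...,0]>18)&(h[...,0]<32)&(h[...,1]>180)&(abs(P[...,0]-443)<75)&(abs(P[...,1]+324)<75)
print("gift top",box(P[m]))
E
```

```text
2.1 [597.77117654  43.83685157 404.30398329] [ 1.79991083e+02  4.66728801e-02 -5.82228517e+00] 79.60601890766924
cam at [667.42582631  35.55265866 384.74739251] 325.19226210127806
vase 1707 (array([597.1,  43. ]), array([34.5, 35.1]), 82.64) 154.7
cand 218 (array([525.7, -13. ]), array([21.4, 10.6]), 19.38) 154.4
can 552 (array([ 581.3, -106.9]), array([23.4, 21.9]), 1.27) 154.2
votive 671 (array([599. , -33.3]), array([55.4, 55.1]), 39.43) 83.3
frame 1642 (array([648.7, -38.3]), array([99. , 14.4]), 84.26) 98.4
gift top (array([ 440.9, -326.2]), array([94.1, 91.2]), 75.12)
```

The wrist depth agrees with both cameras to about 1 mm, so I descend and grip the vase neck.

Emit:
jog_arm(
  steps=[
    [-0.0005, -0.0008, -0.008, 0, 0, 0],
    [0, 0, -0.016, 0, 0, 0],
    [0, 0, -0.018, 0, 0, 0],
    [0, 0, -0.018, 0, 0, 0],
    [0, 0, -0.016, 0, 0, 0],
    [0, 0, -0.012, 0, 0, 0],
    [0, 0, -0.008, 0, 0, 0],
    [0, 0, -0.005, 0, 0, 0],
    [0, 0, 0, 0, 0, 0],
    [0, 0, 0, 0, 0, 0],
  ],
)

```text
t: 3.15
eef_pos: [597.3, 42.3, 304.2]
tool_rot: [-180.0, -0.0, -5.9]
force: [-0.8, 0.3, 0.5]
finger_gap: 80.3
```

Emit:
jog_arm(
  steps=[
    [0, 0, 0, 0, 0, 0],
    [0, 0, 0, 0, 0, 0],
    [0, 0, 0, 0, 0, 0],
    [0, 0, 0, 0, 0, 0],
    [0, 0, 0, 0, 0, 0],
    [0, 0, 0, 0, 0, 0],
    [0, 0, 0, 0, 0, 0],
    [0, 0, 0, 0, 0, 0],
  ],
  claw=0.0,
)

```text
t: 3.95
eef_pos: [597.1, 42.5, 303.8]
tool_rot: [-180.0, -0.0, -5.8]
force: [0.8, -0.1, 0.6]
finger_gap: 33.3
```

Emit:
jog_arm(
  steps=[
    [0, 0, 0.002, 0, 0, 0],
    [0, 0, 0.004, 0, 0, 0],
    [0, 0, 0.008, 0, 0, 0],
    [0, 0, 0.012, 0, 0, 0],
    [0, 0, 0.014, 0, 0, 0],
    [0, 0, 0.014, 0, 0, 0],
    [0, 0, 0.012, 0, 0, 0],
    [0, 0, 0.008, 0, 0, 0],
    [0, 0, 0.006, 0, 0, 0],
    [0, 0, 0, 0, 0, 0],
  ],
)

```text
t: 4.95
eef_pos: [597.2, 42.4, 384.6]
tool_rot: [-180.0, -0.1, -5.9]
force: [-0.2, -0.3, -1.0]
finger_gap: 33.4
```

Emit:
jog_arm(
  steps=[
    [-0.002, 0.01, 0, 0, 0, 0],
    [-0.004, 0.02, 0, 0, 0, 0.7],
    [-0.008, 0.034, 0, 0, 0, 0.7],
    [-0.01, 0.042, 0, 0, 0, 0.8],
    [-0.01, 0.044, 0, 0, 0, 0.8],
    [-0.01, 0.042, 0, 0, 0, 0.8],
    [-0.008, 0.034, 0, 0, 0, 0.8],
    [-0.004, 0.022, 0, 0, 0, 0.7],
    [-0.002, 0.012, 0, 0, 0, 0.7],
    [-0.001, 0.0065, 0, 0, 0, 0],
  ],
)

```text
t: 5.95
eef_pos: [536.9, 310.9, 383.2]
tool_rot: [-180.0, 0.1, 0.3]
force: [0.1, -0.4, -1.6]
finger_gap: 33.2
```

Run:
```python
from cell import status,eyes
from h import *
print(status.get_obs()["force"],status.get_obs()["eef_pos"])
c=eyes.camera("scene"); a=c["frame"][100:340,180:500,::-1]; cv2.imwrite("pics/s1.png",cv2.resize(a,None,fx=2.4,fy=2.4))
```

```text
[ 0.08459043 -0.37629933 -1.58703781] [536.90089096 310.86255    383.2194624 ]
```

View pics/s1.png

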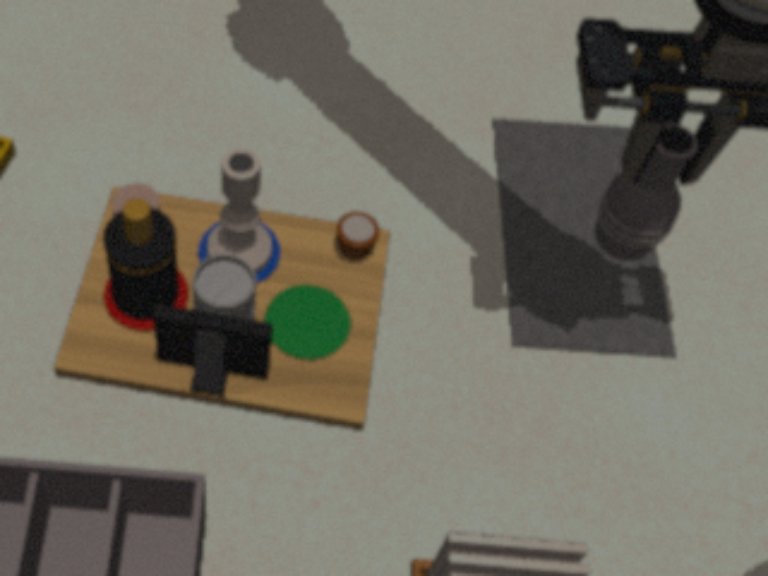

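The vase hangs upright in the fingers over the mat, its lean at (655,190) matching the perspective. I lower it to about 1 mm above touch, then down and release.

Emit:
jog_arm(
  steps=[
    [0, -0.001, -0.01, 0, 0, 0],
    [0, 0, -0.016, 0, 0, 0],
    [0, 0, -0.018, 0, 0, 0],
    [0, 0, -0.018, 0, 0, 0],
    [0, 0, -0.014, 0, 0, 0],
    [0, 0, -0.01, 0, 0, 0],
    [0, 0, -0.005, 0, 0, 0],
    [0, 0, -0.004, 0, 0, 0],
    [0, 0, -0.001, 0, 0, 0],
    [0, 0, 0, 0, 0, 0],
  ],
)

```text
t: 7.0
eef_pos: [538.2, 308.0, 288.1]
tool_rot: [-180.0, -0.0, 0.1]
force: [1.1, -0.9, -2.6]
finger_gap: 33.3
```

Emit:
jog_arm(
  steps=[
    [0, 0, -0.001, 0, 0, 0],
    [0, 0, -0.001, 0, 0, 0],
    [0, 0, 0, 0, 0, 0],
  ],
)

```text
t: 7.3
eef_pos: [538.1, 307.9, 285.8]
tool_rot: [-180.0, -0.0, 0.1]
force: [0.4, -0.1, -2.0]
finger_gap: 33.4
```

Emit:
jog_arm(
  steps=[
    [0, 0, 0, 0, 0, 0],
    [0, 0, 0, 0, 0, 0],
    [0, 0, 0, 0, 0, 0],
    [0, 0, 0, 0, 0, 0],
    [0, 0, 0.006, 0, 0, 0],
    [0, 0, 0.02, 0, 0, 0],
    [0, 0, 0.03, 0, 0, 0],
    [0, 0, 0.03, 0, 0, 0],
    [0, 0, 0.02, 0, 0, 0],
    [0, 0, 0.006, 0, 0, 0],
  ],
  claw=0.075,
)

```text
t: 8.3
eef_pos: [538.4, 308.3, 400.9]
tool_rot: [-179.9, -0.2, 0.1]
force: [0.0, -0.0, 0.2]
finger_gap: 75.2
```

Emit:
jog_arm(
  steps=[
    [-0.0005, -0.012, 0, 0, 0, 0],
    [-0.001, -0.025, 0, 0, 0, -0.8],
    [-0.0015, -0.04, 0, 0, 0, -0.8],
    [-0.002, -0.048, 0, 0, 0, -0.8],
    [-0.002, -0.048, 0, 0, 0, -0.8],
    [-0.002, -0.048, 0, 0, 0, -0.8],
    [-0.0015, -0.044, 0, 0, 0, -0.8],
    [-0.0015, -0.035, 0, 0, 0, -0.7],
    [-0.001, -0.022, 0, 0, 0, -0.5],
    [-0.0003, -0.0115, 0, 0, 0, 0],
  ],
)

```text
t: 9.3
eef_pos: [523.7, -29.0, 396.3]
tool_rot: [179.9, 0.2, -6.1]
force: [0.1, 0.9, 0.1]
finger_gap: 75.0
```

```bash
cat > chk.py <<'E'
import sys
from cell import status,eyes
from h import *
o=status.get_obs(); print(o["t"],o["eef_pos"].round(1),o["tool_rot"].round(1),o["finger_gap"].round(1),o["force"].round(1))
c=eyes.camera("wrist"); P=fcloud(c); ok=c["range_z"]>0
cv2.imwrite("pics/wl.png",c["frame"][...,::-1])
for a in sys.argv[1:]:
    n,x,y,z0,z1,r=a.split(","); x,y,z0,z1,r=map(float,(x,y,z0,z1,r))
    p=P[ok&(np.hypot(P[...,0]-x,P[...,1]-y)<r)&(P[...,2]>z0)&(P[...,2]<z1)]
    if len(p)>10: print(n,len(p),box(p),np.median(p[:,2]).round(1))
E
python3 chk.py cand,525,-25,149,160,30 can,581,-107,149,160,30 vase,538,308,131,142,35
```

```text
Traceback (most recent call last):
  File "chk.py", line 4, in <module>
    o=status.get_obs(); print(o["t"],o["eef_pos"].round(1),o["tool_rot"].round(1),o["finger_gap"].round(1),o["force"].round(1))
                                                                                  ^^^^^^^^^^^^^^^^^^^^^
AttributeError: 'float' object has no attribute 'round'
```

```bash
sed -i 's/o\["finger_gap"\].round(1)/round(o["finger_gap"],1)/' chk.py
python3 chk.py cand,525,-25,149,160,30 can,581,-107,149,160,30 vase,538,308,131,142,35
```

```text
9.3 [523.7 -29.  396.3] [179.9   0.2  -6.1] 75.0 [0.1 0.9 0.1]
cand 1672 (array([525.3, -25.7]), array([32.9, 33.2]), 59.01) 154.7
can 828 (array([ 580.9, -107.4]), array([22.6, 22.8]), 67.29) 154.3
```

Emit:
jog_arm(
  steps=[
    [0, 0, -0.008, 0, 0, 0],
    [0, 0, -0.016, 0, 0, 0],
    [0, 0, -0.018, 0, 0, 0],
    [0, 0, -0.018, 0, 0, 0],
    [0, 0, -0.013, 0, 0, 0],
    [0, 0, -0.008, 0, 0, 0],
    [0, 0, -0.004, 0, 0, 0],
    [0, 0, 0, 0, 0, 0],
    [0, 0, 0, 0, 0, 0],
  ],
)

```text
t: 10.25
eef_pos: [525.0, -25.5, 313.2]
tool_rot: [-180.0, -0.1, -5.8]
force: [0.4, 0.8, 0.2]
finger_gap: 74.8
```

Emit:
jog_arm(
  steps=[
    [0, 0, -0.004, 0, 0, 0],
    [0, 0, -0.002, 0, 0, 0],
    [0, 0, 0, 0, 0, 0],
  ],
)

```text
t: 10.55
eef_pos: [524.7, -25.7, 306.6]
tool_rot: [180.0, 0.0, -5.9]
force: [-0.3, -0.2, 0.4]
finger_gap: 75.0
```

Emit:
jog_arm(
  steps=[
    [0, 0, 0, 0, 0, 0],
    [0, 0, 0, 0, 0, 0],
    [0, 0, 0, 0, 0, 0],
    [0, 0, 0, 0, 0, 0],
    [0, 0, 0, 0, 0, 0],
    [0, 0, 0, 0, 0, 0],
    [0, 0, 0, 0, 0, 0],
    [0, 0, 0, 0, 0, 0],
  ],
  claw=0.0,
)

```text
t: 11.35
eef_pos: [524.8, -25.6, 306.7]
tool_rot: [-180.0, -0.0, -5.8]
force: [-0.7, 1.7, 0.3]
finger_gap: 33.3
```

Emit:
jog_arm(
  steps=[
    [0, 0, 0.002, 0, 0, 0],
    [0, 0, 0.004, 0, 0, 0],
    [0, 0, 0.008, 0, 0, 0],
    [0, 0, 0.012, 0, 0, 0],
    [0, 0, 0.014, 0, 0, 0],
    [0, 0, 0.014, 0, 0, 0],
    [0, 0, 0.012, 0, 0, 0],
    [0, 0, 0.008, 0, 0, 0],
    [0, 0, 0.006, 0, 0, 0],
    [0, 0, 0, 0, 0, 0],
  ],
)

```text
t: 12.35
eef_pos: [524.9, -25.7, 387.5]
tool_rot: [180.0, -0.1, -5.9]
force: [0.6, 0.3, -2.9]
finger_gap: 33.6
```

Emit:
jog_arm(
  steps=[
    [-0.003, 0.012, 0, 0, 0, 0],
    [-0.006, 0.025, 0, 0, 0, 0.7],
    [-0.01, 0.04, 0, 0, 0, 0.8],
    [-0.011, 0.048, 0, 0, 0, 0.8],
    [-0.011, 0.048, 0, 0, 0, 0.8],
    [-0.011, 0.048, 0, 0, 0, 0.8],
    [-0.009, 0.044, 0, 0, 0, 0.8],
    [-0.007, 0.035, 0, 0, 0, 0.7],
    [-0.003, 0.022, 0, 0, 0, 0.6],
    [-0.001, 0.0125, 0, 0, 0, 0],
  ],
)

```text
t: 13.35
eef_pos: [450.9, 311.7, 386.0]
tool_rot: [-180.0, 0.1, 0.4]
force: [0.5, 0.7, -2.9]
finger_gap: 33.0
```

Emit:
jog_arm(
  steps=[
    [0, 0, -0.01, 0, 0, 0],
    [0, 0, -0.016, 0, 0, 0],
    [0, 0, -0.018, 0, 0, 0],
    [0, 0, -0.018, 0, 0, 0],
    [0, 0, -0.014, 0, 0, 0],
    [0, 0, -0.01, 0, 0, 0],
    [0, 0, -0.005, 0, 0, 0],
    [0, 0, -0.003, 0, 0, 0],
    [0, 0, -0.001, 0, 0, 0],
    [0, 0, 0, 0, 0, 0],
  ],
)

```text
t: 14.35
eef_pos: [452.9, 309.0, 292.1]
tool_rot: [-180.0, -0.0, 0.2]
force: [0.5, -0.2, -3.2]
finger_gap: 33.2
```

Emit:
jog_arm(
  steps=[
    [0, 0, -0.002, 0, 0, 0],
    [0, 0, -0.0015, 0, 0, 0],
    [0, 0, 0, 0, 0, 0],
  ],
)

```text
t: 14.65
eef_pos: [452.9, 309.0, 288.7]
tool_rot: [-180.0, -0.0, 0.1]
force: [-1.1, 1.0, -0.4]
finger_gap: 32.9
```

Emit:
jog_arm(
  steps=[
    [0, 0, 0, 0, 0, 0],
    [0, 0, 0, 0, 0, 0],
    [0, 0, 0, 0, 0, 0],
    [0, 0, 0, 0, 0, 0],
    [0, 0, 0.006, 0, 0, 0],
    [0, 0, 0.02, 0, 0, 0],
    [0, 0, 0.03, 0, 0, 0],
    [0, 0, 0.03, 0, 0, 0],
    [0, 0, 0.02, 0, 0, 0],
    [0, 0, 0.006, 0, 0, 0],
  ],
  claw=0.075,
)

```text
t: 15.65
eef_pos: [453.1, 309.3, 403.0]
tool_rot: [-179.9, -0.2, 0.1]
force: [0.4, 0.5, -0.9]
finger_gap: 75.0
```

Emit:
jog_arm(
  steps=[
    [0.004, -0.0132, 0, 0, 0, 0],
    [0.0082, -0.0264, 0, 0, 0, -0.7],
    [0.0135, -0.044, 0, 0, 0, -0.8],
    [0.0135, -0.044, 0, 0, 0, -0.8],
    [0.0135, -0.044, 0, 0, 0, -0.8],
    [0.0135, -0.044, 0, 0, 0, -0.8],
    [0.0135, -0.044, 0, 0, 0, -0.8],
    [0.0135, -0.044, 0, 0, 0, -0.7],
    [0.0135, -0.044, 0, 0, 0, -0.6],
    [0.0096, -0.0308, 0, 0, 0, 0],
  ],
)

```text
t: 16.65
eef_pos: [568.6, -74.4, 398.4]
tool_rot: [179.9, 0.2, -6.1]
force: [0.2, 0.4, -0.6]
finger_gap: 75.2
```

Emit:
jog_arm(
  steps=[
    [0.0068, -0.022, 0, 0, 0, 0],
    [0.005, -0.0158, 0, 0, 0, 0],
    [0, 0, -0.004, 0, 0, 0],
    [0, 0, -0.012, 0, 0, 0],
    [0, 0, -0.016, 0, 0, 0],
    [0, 0, -0.018, 0, 0, 0],
    [0, 0, -0.016, 0, 0, 0],
    [0, 0, -0.008, 0, 0, 0],
    [0, 0, -0.004, 0, 0, 0],
    [0, 0, 0, 0, 0, 0],
  ],
)

```text
t: 17.65
eef_pos: [580.7, -106.5, 321.8]
tool_rot: [-180.0, 0.0, -5.8]
force: [-0.0, 0.1, 0.1]
finger_gap: 75.0
```

Emit:
jog_arm(
  steps=[
    [0.0003, -0.0007, -0.006, 0, 0, 0],
    [0, 0, -0.004, 0, 0, 0],
    [0, 0, -0.001, 0, 0, 0],
    [0, 0, 0, 0, 0, 0],
  ],
)

```text
t: 18.05
eef_pos: [581.1, -108.1, 311.1]
tool_rot: [180.0, 0.0, -5.9]
force: [1.1, 0.9, 0.3]
finger_gap: 74.9
```

Emit:
jog_arm(
  steps=[
    [0, 0, 0, 0, 0, 0],
    [0, 0, 0, 0, 0, 0],
    [0, 0, 0, 0, 0, 0],
    [0, 0, 0, 0, 0, 0],
    [0, 0, 0, 0, 0, 0],
    [0, 0, 0, 0, 0, 0],
    [0, 0, 0, 0, 0, 0],
    [0, 0, 0, 0, 0, 0],
    [0, 0, 0, 0, 0, 0],
  ],
  claw=0.0,
)

```text
t: 18.95
eef_pos: [581.1, -108.0, 311.1]
tool_rot: [-180.0, 0.0, -5.8]
force: [-0.2, 0.0, -0.7]
finger_gap: 23.2
```

Emit:
jog_arm(
  steps=[
    [0, 0, 0.002, 0, 0, 0],
    [0, 0, 0.004, 0, 0, 0],
    [0, 0, 0.008, 0, 0, 0],
    [0, 0, 0.014, 0, 0, 0],
    [0, 0, 0.018, 0, 0, 0],
    [0, 0, 0.018, 0, 0, 0],
    [0, 0, 0.016, 0, 0, 0],
    [0, 0, 0.012, 0, 0, 0],
    [0, 0, 0.008, 0, 0, 0],
    [0, 0, 0, 0, 0, 0],
  ],
)

```text
t: 19.95
eef_pos: [581.4, -108.1, 412.7]
tool_rot: [180.0, -0.1, -5.9]
force: [-0.2, -0.1, -2.7]
finger_gap: 23.7
```

Emit:
jog_arm(
  steps=[
    [-0.0063, 0.0123, 0.006, 0, 0, 0],
    [-0.0126, 0.0246, 0.006, 0, 0, 0.7],
    [-0.021, 0.041, 0.006, 0, 0, 0.8],
    [-0.021, 0.041, 0.006, 0, 0, 0.8],
    [-0.021, 0.041, 0.006, 0, 0, 0.8],
    [-0.021, 0.041, 0, 0, 0, 0.8],
    [-0.021, 0.041, 0, 0, 0, 0.8],
    [-0.021, 0.041, 0, 0, 0, 0.7],
    [-0.021, 0.041, 0, 0, 0, 0.6],
    [-0.021, 0.041, 0, 0, 0, 0],
  ],
)

```text
t: 20.95
eef_pos: [391.9, 258.6, 441.0]
tool_rot: [180.0, 0.0, 0.2]
force: [0.6, 0.7, -3.1]
finger_gap: 23.6
```

Emit:
jog_arm(
  steps=[
    [-0.0147, 0.0287, 0, 0, 0, 0],
    [-0.0074, 0.0144, 0, 0, 0, 0],
    [-0.0042, 0.0082, -0.004, 0, 0, 0],
    [0, 0, -0.012, 0, 0, 0],
    [0, 0, -0.02, 0, 0, 0],
    [0, 0, -0.024, 0, 0, 0],
    [0, 0, -0.024, 0, 0, 0],
    [0, 0, -0.02, 0, 0, 0],
    [0, 0, -0.012, 0, 0, 0],
    [0, 0, -0.006, 0, 0, 0],
  ],
)

```text
t: 21.95
eef_pos: [368.1, 307.0, 317.5]
tool_rot: [179.9, 0.1, 0.1]
force: [0.2, 0.4, -2.1]
finger_gap: 23.1
```

Emit:
jog_arm(
  steps=[
    [0, 0, -0.008, 0, 0, 0],
    [0, 0, -0.008, 0, 0, 0],
    [0, 0, -0.005, 0, 0, 0],
    [0, 0, -0.001, 0, 0, 0],
    [0, 0, 0, 0, 0, 0],
    [0, 0, 0, 0, 0, 0],
  ],
)

```text
t: 22.55
eef_pos: [368.1, 308.3, 297.5]
tool_rot: [-180.0, -0.0, 0.2]
force: [0.6, -0.7, -2.7]
finger_gap: 23.5
```

Emit:
jog_arm(
  steps=[
    [0, 0, -0.002, 0, 0, 0],
    [0, 0, -0.002, 0, 0, 0],
    [0, 0, -0.0005, 0, 0, 0],
    [0, 0, 0, 0, 0, 0],
  ],
)

```text
t: 22.95
eef_pos: [368.1, 308.3, 293.0]
tool_rot: [-180.0, -0.0, 0.2]
force: [0.5, -0.9, 0.1]
finger_gap: 24.0
```

Emit:
jog_arm(
  steps=[
    [0, 0, 0, 0, 0, 0],
    [0, 0, 0, 0, 0, 0],
    [0, 0, 0, 0, 0, 0],
    [0, 0, 0, 0, 0, 0],
    [0, 0, 0.006, 0, 0, 0],
    [0, 0, 0.02, 0, 0, 0],
    [0, 0, 0.03, 0, 0, 0],
    [0, 0, 0.03, 0, 0, 0],
    [0, 0, 0.02, 0, 0, 0],
    [0, 0, 0.006, 0, 0, 0],
  ],
  claw=0.075,
)

```text
t: 23.95
eef_pos: [368.2, 308.6, 407.2]
tool_rot: [-179.9, -0.2, 0.1]
force: [0.3, -0.3, -0.0]
finger_gap: 74.9
```

Emit:
jog_arm(
  steps=[
    [0.006, -0.01, 0, 0, 0, 0],
    [0.016, -0.024, 0, 0, 0, -0.7],
    [0.025, -0.037, 0, 0, 0, -0.8],
    [0.027, -0.04, 0, 0, 0, -0.8],
    [0.027, -0.04, 0, 0, 0, -0.8],
    [0.027, -0.04, 0, 0, 0, -0.8],
    [0.027, -0.04, 0, 0, 0, -0.8],
    [0.027, -0.04, 0, 0, 0, -0.7],
    [0.022, -0.033, 0, 0, 0, -0.6],
    [0.014, -0.02, 0, 0, 0, 0],
  ],
)

```text
t: 24.95
eef_pos: [586.7, -20.7, 402.5]
tool_rot: [179.9, 0.2, -6.1]
force: [-0.6, -0.1, -0.0]
finger_gap: 75.3
```

```bash
python3 chk.py votive,598,-33,78,90,35 frame,648,-38,93,103,60
python3 - <<'E'
from cell import eyes
from h import *
c=eyes.camera("top"); np.savez("top1.npz",**c); cv2.imwrite("pics/top1.png",c["frame"][...,::-1]); P=cloud(c)
for n,x in(("can",368),("cand",453),("vase",538)):
    p=P[(abs(P[...,0]-x)<30)&(abs(P[...,1]-309)<40)&(P[...,2]>131)&(P[...,2]<145)]; print(n,box(p) if len(p) else 0)
E
```

```text
24.95 [586.7 -20.7 402.5] [179.9   0.2  -6.1] 75.3 [-0.6 -0.1 -0. ]
votive 628 (array([599. , -33.6]), array([54.3, 55.3]), 76.05) 83.2
frame 1801 (array([648.7, -38.6]), array([98.9, 14.2]), 83.53) 98.4
can (array([367.7, 305.5]), array([22.2, 22.2]), 36.5)
cand (array([453.4, 306.7]), array([33.7, 32. ]), 89.55)
vase (array([537.4, 306.8]), array([34.3, 34.2]), 0.14)
```

View pics/top1.png

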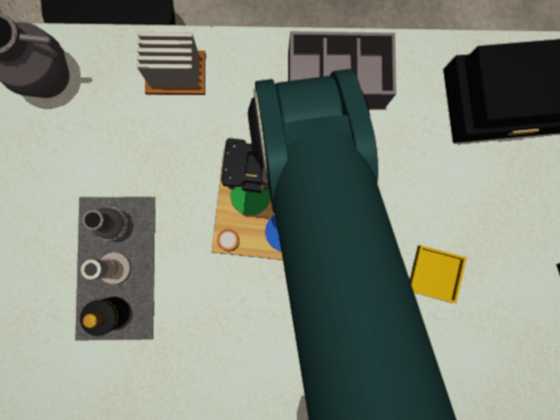

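All three wares stand upright on the mat, with tops at (95,220), (92,268) and (91,320). The votive and frame are unmoved. Now the votive.

Emit:
jog_arm(
  steps=[
    [0.005, -0.006, 0, 0, 0, 0],
    [0.005, -0.007, -0.004, 0, 0, 0],
    [0.003, -0.005, -0.012, 0, 0, 0],
    [0, 0, -0.02, 0, 0, 0],
    [0, 0, -0.022, 0, 0, 0],
    [0, 0, -0.022, 0, 0, 0],
    [0, 0, -0.018, 0, 0, 0],
    [0, 0, -0.01, 0, 0, 0],
    [0, 0, -0.004, 0, 0, 0],
    [0, 0, 0, 0, 0, 0],
  ],
)

```text
t: 26.05
eef_pos: [598.9, -33.6, 292.3]
tool_rot: [-180.0, 0.0, -5.8]
force: [0.8, 1.6, -0.6]
finger_gap: 75.6
```

Emit:
jog_arm(
  steps=[
    [0, 0, -0.006, 0, 0, 0],
    [0, 0, -0.01, 0, 0, 0],
    [0, 0, -0.012, 0, 0, 0],
    [0, 0, -0.012, 0, 0, 0],
    [0, 0, -0.01, 0, 0, 0],
    [0, 0, -0.005, 0, 0, 0],
    [0, 0, -0.002, 0, 0, 0],
    [0, 0, 0, 0, 0, 0],
    [0, 0, 0, 0, 0, 0],
  ],
)

```text
t: 26.95
eef_pos: [599.2, -33.8, 236.0]
tool_rot: [-180.0, -0.0, -5.8]
force: [0.2, -1.0, -0.5]
finger_gap: 75.2
```

Emit:
jog_arm(
  steps=[
    [0, 0, 0, 0, 0, 0],
    [0, 0, 0, 0, 0, 0],
    [0, 0, 0, 0, 0, 0],
    [0, 0, 0, 0, 0, 0],
    [0, 0, 0, 0, 0, 0],
    [0, 0, 0, 0, 0, 0],
    [0, 0, 0, 0, 0, 0],
  ],
  claw=0.0,
)

```text
t: 27.65
eef_pos: [599.1, -33.7, 236.1]
tool_rot: [-180.0, -0.0, -5.8]
force: [-0.2, 0.9, 4.3]
finger_gap: 56.2
```

Emit:
jog_arm(
  steps=[
    [0, 0, 0.002, 0, 0, 0],
    [0, 0, 0.004, 0, 0, 0],
    [0, 0, 0.008, 0, 0, 0],
    [0, 0, 0.014, 0, 0, 0],
    [0, 0, 0.02, 0, 0, 0],
    [0, 0, 0.02, 0, 0, 0],
    [0, 0, 0.016, 0, 0, 0],
    [0, 0, 0.012, 0, 0, 0],
    [0, 0, 0.006, 0, 0, 0],
    [0, 0, 0, 0, 0, 0],
  ],
)

```text
t: 28.65
eef_pos: [599.1, -33.9, 338.5]
tool_rot: [180.0, -0.1, -5.9]
force: [-0.6, -0.1, -1.4]
finger_gap: 55.9
```

Emit:
jog_arm(
  steps=[
    [-0.0066, -0.0123, 0, 0, 0, 0],
    [-0.0132, -0.0246, 0, 0, 0, 0],
    [-0.022, -0.041, 0, 0, 0, 0],
    [-0.022, -0.041, 0, 0, 0, 0],
    [-0.022, -0.041, 0, 0, 0, 0],
    [-0.022, -0.041, 0, 0, 0, 0],
    [-0.02, -0.037, 0, 0, 0, 0],
    [-0.0155, -0.0287, 0, 0, 0, 0],
    [-0.009, -0.0164, 0, 0, 0, 0],
    [-0.0047, -0.0086, 0, 0, 0, 0],
  ],
)

```text
t: 29.65
eef_pos: [439.5, -328.0, 336.7]
tool_rot: [-180.0, 0.1, -6.1]
force: [-0.1, 0.3, -1.4]
finger_gap: 55.6
```

Emit:
jog_arm(
  steps=[
    [0, 0, -0.004, 0, 0, 0],
    [0, 0, -0.012, 0, 0, 0],
    [0, 0, -0.018, 0, 0, 0],
    [0, 0, -0.02, 0, 0, 0],
    [0, 0, -0.018, 0, 0, 0],
    [0, 0, -0.01, 0, 0, 0],
    [0, 0, -0.005, 0, 0, 0],
    [0, 0, -0.002, 0, 0, 0],
    [0, 0, 0, 0, 0, 0],
    [0, 0, 0, 0, 0, 0],
  ],
)

```text
t: 30.65
eef_pos: [442.3, -325.5, 249.3]
tool_rot: [180.0, -0.1, -5.8]
force: [-0.6, 0.1, -0.4]
finger_gap: 56.0
```

Run:
```python
from cell import status,eyes
from h import *
print(status.get_obs()["eef_pos"])
for n in("wrist","top"):
    c=eyes.camera(n); P=fcloud(c) if n=="wrist" else cloud(c)
    h=cv2.cvtColor(c["frame"],cv2.COLOR_RGB2HSV).astype(int)
    m=(h[...,0]>18)&(h[...,0]<32)&(h[...,1]>150)&(abs(P[...,0]-443)<75)&(abs(P[...,1]+324)<75)&(P[...,2]<32)
    print(n,m.sum(),box(P[m]),np.percentile(P[m][:,2],[5,95]))
    if n=="wrist": cv2.imwrite("pics/w2.png",c["frame"][...,::-1])
```

```text
[ 442.27147885 -325.5384491   249.33873807]
wrist 7671 (array([ 456.7, -330.8]), array([93.7, 64.4]), 75.6) [ 4.62553387 23.09457375]
top 584 (array([ 440.8, -326.7]), array([94.5, 92.4]), 75.66) [ 4.21206388 24.67601426]
```

View pics/w2.png

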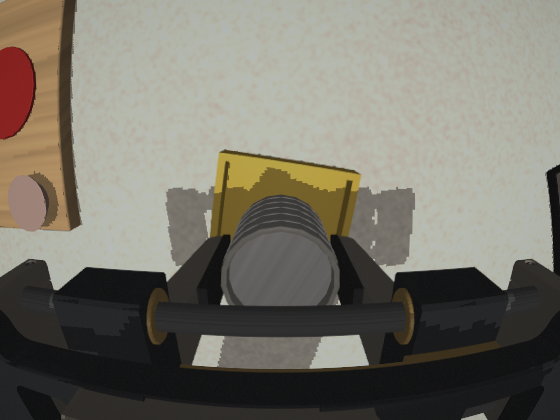

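The wrist view shows the votive centred over the box: far wall at (290,162), centre by my calculation (442,-327). I lower it in.

Emit:
jog_arm(
  steps=[
    [0, -0.001, -0.006, 0, 0, 0],
    [0, 0, -0.008, 0, 0, 0],
    [0, 0, -0.005, 0, 0, 0],
    [0, 0, -0.003, 0, 0, 0],
    [0, 0, -0.002, 0, 0, 0],
    [0, 0, -0.001, 0, 0, 0],
    [0, 0, 0, 0, 0, 0],
    [0, 0, 0, 0, 0, 0],
  ],
)

```text
t: 31.55
eef_pos: [442.1, -326.5, 223.8]
tool_rot: [180.0, -0.0, -5.8]
force: [-0.2, 0.5, -1.9]
finger_gap: 56.3
```

Emit:
jog_arm(
  steps=[
    [0, 0, -0.001, 0, 0, 0],
    [0, 0, 0, 0, 0, 0],
  ],
)

```text
t: 31.75
eef_pos: [442.1, -326.6, 223.1]
tool_rot: [180.0, -0.0, -5.9]
force: [-1.8, 0.3, 1.7]
finger_gap: 56.1
```

Emit:
jog_arm(
  steps=[
    [0, 0, 0, 0, 0, 0],
    [0, 0, 0, 0, 0, 0],
    [0, 0, 0, 0, 0, 0],
    [0, 0, 0, 0, 0, 0],
    [0, 0, 0.006, 0, 0, 0],
    [0, 0, 0.02, 0, 0, 0],
    [0, 0, 0.035, 0, 0, 0],
    [0, 0, 0.042, 0, 0, 0],
    [0, 0, 0.042, 0, 0, 0],
    [0, 0, 0.035, 0, 0, 0],
  ],
  claw=0.078,
)

```text
t: 32.75
eef_pos: [441.9, -326.3, 405.6]
tool_rot: [179.9, -0.1, -5.8]
force: [0.2, -1.0, 0.5]
finger_gap: 78.0
```

Emit:
jog_arm(
  steps=[
    [-0.001, 0, 0.01, 0, 0, 0],
    [0, 0, 0, 0, 0, 0],
    [0, 0, 0, 0, 0, 0],
  ],
)

```text
t: 33.05
eef_pos: [440.5, -326.2, 411.5]
tool_rot: [-180.0, 0.1, -5.9]
force: [-0.3, -0.5, -0.1]
finger_gap: 77.8
```

```bash
python3 chk.py votive,442,-326,60,80,40 rim,442,-326,18,32,80
```

```text
33.05 [ 440.5 -326.2  411.5] [-1.8e+02  1.0e-01 -5.9e+00] 77.8 [-0.3 -0.5 -0.1]
votive 2338 (array([ 442.3, -328.1]), array([54.3, 55.4]), 85.07) 63.1
rim 1509 (array([ 441.8, -326.8]), array([94.4, 94.4]), 75.15) 22.5
```

View pics/wl.png

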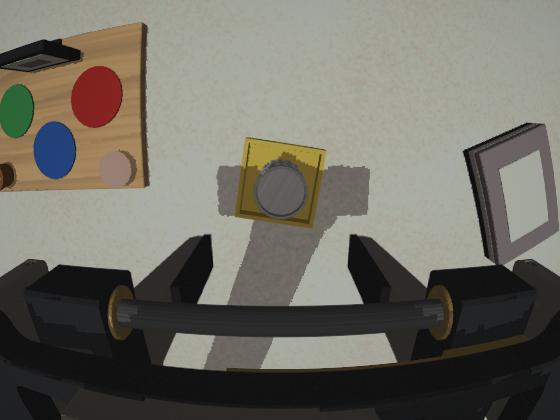

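The votive stands in the middle of the box (290,185), about 1.5 mm off centre. Now the vase goes back.

Emit:
jog_arm(
  steps=[
    [0.0021, 0.0138, 0, 0, 0, 0],
    [0.0042, 0.0276, 0, 0, 0, 0.7],
    [0.007, 0.046, 0, 0, 0, 0.7],
    [0.007, 0.046, 0, 0, 0, 0.7],
    [0.007, 0.046, 0, 0, 0, 0.7],
    [0.007, 0.046, 0, 0, 0, 0.7],
    [0.007, 0.046, 0, 0, 0, 0.7],
    [0.007, 0.046, 0, 0, 0, 0.7],
    [0.007, 0.046, 0, 0, 0, 0.7],
    [0.007, 0.046, 0, 0, 0, 0.4],
  ],
)

```text
t: 34.1
eef_pos: [502.4, 85.7, 411.7]
tool_rot: [-180.0, 0.1, 0.2]
force: [0.7, -0.4, -0.8]
finger_gap: 77.7
```

Emit:
jog_arm(
  steps=[
    [0.007, 0.046, 0, 0, 0, 0],
    [0.007, 0.046, 0, 0, 0, 0],
    [0.007, 0.046, 0, 0, 0, 0],
    [0.0056, 0.0368, 0, 0, 0, 0],
    [0.0035, 0.023, 0, 0, 0, 0],
    [0.0021, 0.0138, 0, 0, 0, 0],
    [0.0014, 0.0092, 0, 0, 0, 0],
    [0.0007, 0.0046, 0, 0, 0, 0],
    [0, 0, 0, 0, 0, 0],
    [0, 0, 0, 0, 0, 0],
  ],
)

```text
t: 35.1
eef_pos: [537.8, 307.2, 412.7]
tool_rot: [180.0, 0.0, 0.1]
force: [-0.2, -0.9, 0.3]
finger_gap: 78.1
```

```bash
python3 chk.py vase,538,308,131,142,35 cand,453,309,131,142,35 can,368,308,131,142,35
```

```text
35.1 [537.8 307.2 412.7] [1.8e+02 0.0e+00 1.0e-01] 78.1 [-0.2 -0.9  0.3]
vase 1410 (array([537.9, 308.2]), array([33.9, 34.8]), 88.7) 136.7
cand 729 (array([459.6, 308.3]), array([34. , 22.4]), 89.25) 136.6
can 206 (array([374.2, 307. ]), array([22.9, 12.7]), 88.7) 135.8
```

Emit:
jog_arm(
  steps=[
    [0, 0.001, -0.008, 0, 0, 0],
    [0, 0, -0.018, 0, 0, 0],
    [0, 0, -0.024, 0, 0, 0],
    [0, 0, -0.024, 0, 0, 0],
    [0, 0, -0.02, 0, 0, 0],
    [0, 0, -0.016, 0, 0, 0],
    [0, 0, -0.01, 0, 0, 0],
    [0, 0, -0.005, 0, 0, 0],
    [0, 0, -0.001, 0, 0, 0],
    [0, 0, 0, 0, 0, 0],
  ],
)

```text
t: 36.15
eef_pos: [537.7, 309.5, 287.3]
tool_rot: [-180.0, -0.1, 0.1]
force: [0.9, -0.6, 0.6]
finger_gap: 77.9
```

Emit:
jog_arm(
  steps=[
    [0, 0, 0, 0, 0, 0],
    [0, 0, 0, 0, 0, 0],
    [0, 0, 0, 0, 0, 0],
    [0, 0, 0, 0, 0, 0],
    [0, 0, 0, 0, 0, 0],
    [0, 0, 0, 0, 0, 0],
    [0, 0, 0, 0, 0, 0],
    [0, 0, 0, 0, 0, 0],
    [0, 0, 0, 0, 0, 0],
  ],
  claw=0.0,
)

```text
t: 37.05
eef_pos: [537.5, 309.5, 286.8]
tool_rot: [-180.0, -0.0, 0.2]
force: [0.8, 0.7, 0.6]
finger_gap: 33.2
```

Emit:
jog_arm(
  steps=[
    [0, 0, 0.002, 0, 0, 0],
    [0, 0, 0.004, 0, 0, 0],
    [0, 0, 0.008, 0, 0, 0],
    [0, 0, 0.016, 0, 0, 0],
    [0, 0, 0.02, 0, 0, 0],
    [0, 0, 0.02, 0, 0, 0],
    [0, 0, 0.016, 0, 0, 0],
    [0, 0, 0.01, 0, 0, 0],
    [0, 0, 0.004, 0, 0, 0],
    [0, 0, 0, 0, 0, 0],
  ],
)

```text
t: 38.05
eef_pos: [537.5, 309.3, 387.1]
tool_rot: [-180.0, -0.0, 0.1]
force: [-0.6, -0.4, -2.7]
finger_gap: 33.4
```

Emit:
jog_arm(
  steps=[
    [0.002, -0.01, 0, 0, 0, 0],
    [0.004, -0.02, 0, 0, 0, -0.7],
    [0.008, -0.034, 0, 0, 0, -0.7],
    [0.01, -0.042, 0, 0, 0, -0.8],
    [0.01, -0.044, 0, 0, 0, -0.8],
    [0.01, -0.042, 0, 0, 0, -0.8],
    [0.008, -0.034, 0, 0, 0, -0.8],
    [0.004, -0.022, 0, 0, 0, -0.7],
    [0.002, -0.012, 0, 0, 0, -0.7],
    [0.001, -0.0065, 0, 0, 0, 0],
  ],
)

```text
t: 39.05
eef_pos: [596.5, 41.4, 385.9]
tool_rot: [180.0, 0.1, -6.0]
force: [0.3, 0.2, -2.8]
finger_gap: 33.0
```

Emit:
jog_arm(
  steps=[
    [0, 0, -0.006, 0, 0, 0],
    [0, 0, -0.014, 0, 0, 0],
    [0, 0, -0.016, 0, 0, 0],
    [0, 0, -0.016, 0, 0, 0],
    [0, 0, -0.012, 0, 0, 0],
    [0, 0, -0.008, 0, 0, 0],
    [0, 0, -0.004, 0, 0, 0],
    [0, 0, -0.002, 0, 0, 0],
    [0, 0, 0, 0, 0, 0],
    [0, 0, 0, 0, 0, 0],
  ],
)

```text
t: 40.05
eef_pos: [596.8, 42.9, 309.3]
tool_rot: [-180.0, -0.1, -5.9]
force: [-0.3, 0.1, -2.1]
finger_gap: 33.4
```

Emit:
jog_arm(
  steps=[
    [0, 0, -0.002, 0, 0, 0],
    [0, 0, -0.002, 0, 0, 0],
    [0, 0, -0.0007, 0, 0, 0],
    [0, 0, 0, 0, 0, 0],
  ],
)

```text
t: 40.45
eef_pos: [596.8, 42.9, 304.7]
tool_rot: [-180.0, -0.1, -5.9]
force: [-1.4, 0.1, 3.7]
finger_gap: 33.2
```

Emit:
jog_arm(
  steps=[
    [0, 0, 0, 0, 0, 0],
    [0, 0, 0, 0, 0, 0],
    [0, 0, 0, 0, 0, 0],
    [0, 0, 0, 0, 0, 0],
    [0, 0, 0.006, 0, 0, 0],
    [0, 0, 0.02, 0, 0, 0],
    [0, 0, 0.03, 0, 0, 0],
    [0, 0, 0.03, 0, 0, 0],
    [0, 0, 0.016, 0, 0, 0],
    [0, 0, 0.004, 0, 0, 0],
  ],
  claw=0.075,
)

```text
t: 41.45
eef_pos: [597.0, 43.1, 412.7]
tool_rot: [-180.0, -0.2, -5.9]
force: [0.5, -0.0, -0.3]
finger_gap: 74.9
```

```bash
python3 chk.py vase,597,43,149,160,35 coaster,597,43,20,25,41
```

```text
41.45 [597.   43.1 412.7] [-180.    -0.2   -5.9] 74.9 [ 0.5 -0.  -0.3]
vase 1607 (array([597. ,  41.4]), array([35.3, 34.4]), 19.24) 154.8
coaster 926 (array([608.2,  44.5]), array([56.9, 79.4]), 4.29) 22.4
```

Emit:
jog_arm(
  steps=[
    [-0.009, 0.0104, 0, 0, 0, 0],
    [-0.018, 0.0209, 0, 0, 0, 0.7],
    [-0.03, 0.0348, 0, 0, 0, 0.8],
    [-0.03, 0.0348, 0, 0, 0, 0.8],
    [-0.03, 0.0348, 0, 0, 0, 0.8],
    [-0.03, 0.0348, 0, 0, 0, 0.8],
    [-0.03, 0.0348, 0, 0, 0, 0.8],
    [-0.024, 0.0278, 0, 0, 0, 0.7],
    [-0.015, 0.0174, 0, 0, 0, 0.6],
    [-0.0127, 0.0147, 0, 0, 0, 0],
  ],
)

```text
t: 42.5
eef_pos: [365.2, 309.3, 408.8]
tool_rot: [179.9, 0.1, 0.3]
force: [-0.0, 0.2, -0.5]
finger_gap: 74.8
```

Emit:
jog_arm(
  steps=[
    [0, 0, -0.006, 0, 0, 0],
    [0, 0, -0.014, 0, 0, 0],
    [0, 0, -0.014, 0, 0, 0],
    [0, 0, -0.012, 0, 0, 0],
    [0, 0, -0.008, 0, 0, 0],
    [0, 0, -0.004, 0, 0, 0],
    [0, 0, 0, 0, 0, 0],
    [0, 0, 0, 0, 0, 0],
  ],
)

```text
t: 43.3
eef_pos: [368.0, 308.2, 352.2]
tool_rot: [-180.0, -0.0, 0.1]
force: [0.3, -0.8, 0.2]
finger_gap: 75.1
```

```bash
python3 chk.py can,368,308,131,142,35 cand,453,309,131,142,35
```

```text
43.3 [368.  308.2 352.2] [-1.8e+02 -0.0e+00  1.0e-01] 75.1 [ 0.3 -0.8  0.2]
can 991 (array([368. , 307.3]), array([23.1, 22.2]), 0.54) 136.3
cand 2421 (array([453.3, 308.2]), array([33.4, 33.4]), 44.4) 136.7
```

Down 59 to z 293, grip, lift.

Emit:
jog_arm(
  steps=[
    [0, -0.0005, -0.006, 0, 0, 0],
    [0, 0, -0.012, 0, 0, 0],
    [0, 0, -0.014, 0, 0, 0],
    [0, 0, -0.012, 0, 0, 0],
    [0, 0, -0.008, 0, 0, 0],
    [0, 0, -0.005, 0, 0, 0],
    [0, 0, -0.002, 0, 0, 0],
    [0, 0, 0, 0, 0, 0],
    [0, 0, 0, 0, 0, 0],
  ],
)

```text
t: 44.25
eef_pos: [367.9, 307.7, 293.3]
tool_rot: [-180.0, -0.0, 0.2]
force: [0.8, 0.8, -0.8]
finger_gap: 75.2
```

Emit:
jog_arm(
  steps=[
    [0, 0, 0, 0, 0, 0],
    [0, 0, 0, 0, 0, 0],
    [0, 0, 0, 0, 0, 0],
    [0, 0, 0, 0, 0, 0],
    [0, 0, 0, 0, 0, 0],
    [0, 0, 0, 0, 0, 0],
    [0, 0, 0, 0, 0, 0],
    [0, 0, 0, 0, 0, 0],
    [0, 0, 0, 0, 0, 0],
  ],
  claw=0.0,
)

```text
t: 45.15
eef_pos: [367.8, 307.5, 292.9]
tool_rot: [-180.0, 0.0, 0.1]
force: [0.0, 0.5, -1.5]
finger_gap: 23.3
```

Emit:
jog_arm(
  steps=[
    [0, 0, 0.002, 0, 0, 0],
    [0, 0, 0.004, 0, 0, 0],
    [0, 0, 0.01, 0, 0, 0],
    [0, 0, 0.02, 0, 0, 0],
    [0, 0, 0.026, 0, 0, 0],
    [0, 0, 0.028, 0, 0, 0],
    [0, 0, 0.026, 0, 0, 0],
    [0, 0, 0.02, 0, 0, 0],
    [0, 0, 0.01, 0, 0, 0],
    [0, 0, 0.004, 0, 0, 0],
  ],
)

```text
t: 46.15
eef_pos: [367.8, 307.6, 444.1]
tool_rot: [-180.0, -0.1, 0.1]
force: [-0.6, 0.6, -3.2]
finger_gap: 23.8
```

Emit:
jog_arm(
  steps=[
    [0.0063, -0.0123, 0, 0, 0, 0],
    [0.0126, -0.0246, 0, 0, 0, -0.7],
    [0.021, -0.041, 0, 0, 0, -0.8],
    [0.021, -0.041, 0, 0, 0, -0.8],
    [0.021, -0.041, 0, 0, 0, -0.8],
    [0.021, -0.041, 0, 0, 0, -0.8],
    [0.021, -0.041, 0, 0, 0, -0.8],
    [0.021, -0.041, 0, 0, 0, -0.7],
    [0.021, -0.041, 0, 0, 0, -0.6],
    [0.021, -0.041, 0, 0, 0, 0],
  ],
)

```text
t: 47.15
eef_pos: [555.0, -59.2, 441.8]
tool_rot: [180.0, 0.1, -5.9]
force: [0.3, 0.5, -3.2]
finger_gap: 23.1
```

Emit:
jog_arm(
  steps=[
    [0.0147, -0.0287, 0, 0, 0, 0],
    [0.0074, -0.0144, 0, 0, 0, 0],
    [0.0038, -0.0074, -0.004, 0, 0, 0],
    [0, 0, -0.012, 0, 0, 0],
    [0, 0, -0.02, 0, 0, 0],
    [0, 0, -0.024, 0, 0, 0],
    [0, 0, -0.022, 0, 0, 0],
    [0, 0, -0.016, 0, 0, 0],
    [0, 0, -0.01, 0, 0, 0],
    [0, 0, -0.005, 0, 0, 0],
  ],
)

```text
t: 48.15
eef_pos: [580.0, -106.2, 328.7]
tool_rot: [-180.0, 0.1, -5.7]
force: [-1.1, -0.3, -1.6]
finger_gap: 23.6
```

Emit:
jog_arm(
  steps=[
    [0, 0, -0.004, 0, 0, 0],
    [0, 0, -0.003, 0, 0, 0],
    [0, 0, 0, 0, 0, 0],
    [0, 0, 0, 0, 0, 0],
  ],
)

```text
t: 48.55
eef_pos: [580.8, -107.9, 323.5]
tool_rot: [180.0, -0.0, -5.9]
force: [-0.3, -0.1, -2.8]
finger_gap: 23.4
```

Down 12.5 to z 311.

Emit:
jog_arm(
  steps=[
    [0.0003, 0.0006, -0.004, 0, 0, 0],
    [0, 0, -0.004, 0, 0, 0],
    [0, 0, -0.002, 0, 0, 0],
    [0, 0, -0.0015, 0, 0, 0],
    [0, 0, -0.001, 0, 0, 0],
    [0, 0, 0, 0, 0, 0],
    [0, 0, 0, 0, 0, 0],
  ],
)

```text
t: 49.25
eef_pos: [581.1, -107.2, 310.9]
tool_rot: [180.0, -0.0, -5.8]
force: [-0.7, 0.9, 2.8]
finger_gap: 23.4
```

Emit:
jog_arm(
  steps=[
    [0, 0, 0, 0, 0, 0],
    [0, 0, 0, 0, 0, 0],
    [0, 0, 0, 0, 0, 0],
    [0, 0, 0, 0, 0, 0],
    [0, 0, 0.006, 0, 0, 0],
    [0, 0, 0.02, 0, 0, 0],
    [0, 0, 0.028, 0, 0, 0],
    [0, 0, 0.028, 0, 0, 0],
    [0, 0, 0.014, 0, 0, 0],
    [0, 0, 0.004, 0, 0, 0],
  ],
  claw=0.075,
)

```text
t: 50.25
eef_pos: [581.3, -107.2, 412.4]
tool_rot: [180.0, -0.2, -5.9]
force: [0.3, -0.5, -0.8]
finger_gap: 75.0
```

```bash
python3 chk.py can,581,-107,149,160,35 vase,597,43,149,160,35 frame,648,-38,93,103,60
```

```text
50.25 [ 581.3 -107.2  412.4] [180.   -0.2  -5.9] 75.0 [ 0.3 -0.5 -0.8]
can 712 (array([ 580.9, -107.8]), array([22.9, 23.3]), 10.53) 154.3
vase 1132 (array([596.7,  40.7]), array([35.5, 35.5]), 16.47) 154.5
frame 1554 (array([648.4, -38.7]), array([99.4, 14.7]), 84.14) 98.3
```

The canister is back within 1 mm. Last is the candlestick.

Emit:
jog_arm(
  steps=[
    [-0.004, 0.0132, 0, 0, 0, 0],
    [-0.0082, 0.0264, 0, 0, 0, 0.7],
    [-0.0135, 0.044, 0, 0, 0, 0.8],
    [-0.0135, 0.044, 0, 0, 0, 0.8],
    [-0.0135, 0.044, 0, 0, 0, 0.8],
    [-0.0135, 0.044, 0, 0, 0, 0.8],
    [-0.0135, 0.044, 0, 0, 0, 0.8],
    [-0.0135, 0.044, 0, 0, 0, 0.7],
    [-0.0135, 0.044, 0, 0, 0, 0.6],
    [-0.0096, 0.0308, 0, 0, 0, 0],
  ],
)

```text
t: 51.3
eef_pos: [461.9, 274.6, 409.2]
tool_rot: [-180.0, 0.2, 0.4]
force: [0.6, -0.2, 0.6]
finger_gap: 75.2
```

Emit:
jog_arm(
  steps=[
    [-0.0068, 0.022, 0, 0, 0, 0],
    [-0.0048, 0.0156, 0, 0, 0, 0],
    [0, 0, -0.004, 0, 0, 0],
    [0, 0, -0.014, 0, 0, 0],
    [0, 0, -0.018, 0, 0, 0],
    [0, 0, -0.014, 0, 0, 0],
    [0, 0, -0.008, 0, 0, 0],
    [0, 0, -0.002, 0, 0, 0],
    [0, 0, 0, 0, 0, 0],
    [0, 0, 0, 0, 0, 0],
  ],
)

```text
t: 52.3
eef_pos: [453.3, 308.8, 351.0]
tool_rot: [-180.0, -0.0, 0.1]
force: [-0.7, -0.5, 0.0]
finger_gap: 74.8
```

```bash
python3 chk.py cand,453,309,131,142,35
```

```text
52.3 [453.3 308.8 351. ] [-1.8e+02 -0.0e+00  1.0e-01] 74.8 [-0.7 -0.5  0. ]
cand 2084 (array([453.8, 308.2]), array([33.1, 32.9]), 78.02) 136.7
```

Down 62 to z 289.

Emit:
jog_arm(
  steps=[
    [0, 0, -0.006, 0, 0, 0],
    [0, 0, -0.012, 0, 0, 0],
    [0, 0, -0.014, 0, 0, 0],
    [0, 0, -0.014, 0, 0, 0],
    [0, 0, -0.009, 0, 0, 0],
    [0, 0, -0.005, 0, 0, 0],
    [0, 0, -0.002, 0, 0, 0],
    [0, 0, 0, 0, 0, 0],
    [0, 0, 0, 0, 0, 0],
  ],
)

```text
t: 53.25
eef_pos: [453.2, 308.9, 288.9]
tool_rot: [-180.0, -0.0, 0.1]
force: [0.0, 1.2, -0.4]
finger_gap: 74.9
```

Emit:
jog_arm(
  steps=[
    [0, 0, 0, 0, 0, 0],
    [0, 0, 0, 0, 0, 0],
    [0, 0, 0, 0, 0, 0],
    [0, 0, 0, 0, 0, 0],
    [0, 0, 0, 0, 0, 0],
    [0, 0, 0, 0, 0, 0],
    [0, 0, 0, 0, 0, 0],
    [0, 0, 0, 0, 0, 0],
    [0, 0, 0, 0, 0, 0],
  ],
  claw=0.0,
)

```text
t: 54.15
eef_pos: [453.0, 308.8, 288.5]
tool_rot: [-180.0, -0.0, 0.2]
force: [-0.1, 0.9, -0.9]
finger_gap: 33.1
```

Emit:
jog_arm(
  steps=[
    [0, 0, 0.002, 0, 0, 0],
    [0, 0, 0.004, 0, 0, 0],
    [0, 0, 0.01, 0, 0, 0],
    [0, 0, 0.016, 0, 0, 0],
    [0, 0, 0.02, 0, 0, 0],
    [0, 0, 0.02, 0, 0, 0],
    [0, 0, 0.016, 0, 0, 0],
    [0, 0, 0.01, 0, 0, 0],
    [0, 0, 0.004, 0, 0, 0],
    [0, 0, 0, 0, 0, 0],
  ],
)

```text
t: 55.15
eef_pos: [453.0, 308.6, 390.8]
tool_rot: [-180.0, -0.0, 0.1]
force: [-0.6, -0.0, -2.3]
finger_gap: 33.3
```

Emit:
jog_arm(
  steps=[
    [0.003, -0.012, 0, 0, 0, 0],
    [0.006, -0.025, 0, 0, 0, -0.7],
    [0.01, -0.04, 0, 0, 0, -0.8],
    [0.011, -0.048, 0, 0, 0, -0.8],
    [0.011, -0.048, 0, 0, 0, -0.8],
    [0.011, -0.048, 0, 0, 0, -0.8],
    [0.009, -0.044, 0, 0, 0, -0.8],
    [0.007, -0.035, 0, 0, 0, -0.7],
    [0.003, -0.022, 0, 0, 0, -0.6],
    [0.001, -0.0122, 0, 0, 0, 0],
  ],
)

```text
t: 56.15
eef_pos: [524.7, -28.9, 389.5]
tool_rot: [179.9, 0.1, -6.1]
force: [-0.0, 0.0, -2.1]
finger_gap: 32.9
```

Emit:
jog_arm(
  steps=[
    [0, 0, 0, 0, 0, 0],
    [0, 0, -0.008, 0, 0, 0],
    [0, 0, -0.014, 0, 0, 0],
    [0, 0, -0.016, 0, 0, 0],
    [0, 0, -0.014, 0, 0, 0],
    [0, 0, -0.01, 0, 0, 0],
    [0, 0, -0.006, 0, 0, 0],
    [0, 0, -0.004, 0, 0, 0],
    [0, 0, 0, 0, 0, 0],
    [0, 0, 0, 0, 0, 0],
  ],
)

```text
t: 57.15
eef_pos: [525.3, -25.4, 318.9]
tool_rot: [-180.0, -0.0, -5.9]
force: [0.5, -0.5, -2.7]
finger_gap: 32.9
```

Emit:
jog_arm(
  steps=[
    [0, 0, -0.004, 0, 0, 0],
    [0, 0, -0.004, 0, 0, 0],
    [0, 0, -0.002, 0, 0, 0],
    [0, 0, -0.0015, 0, 0, 0],
    [0, 0, -0.001, 0, 0, 0],
    [0, 0, 0, 0, 0, 0],
    [0, 0, 0, 0, 0, 0],
  ],
)

```text
t: 57.85
eef_pos: [525.2, -25.3, 306.5]
tool_rot: [180.0, -0.0, -5.8]
force: [-1.5, 0.9, 4.3]
finger_gap: 33.2
```

Emit:
jog_arm(
  steps=[
    [0, 0, 0, 0, 0, 0],
    [0, 0, 0, 0, 0, 0],
    [0, 0, 0, 0, 0, 0],
    [0, 0, 0, 0, 0, 0],
    [0, 0, 0.006, 0, 0, 0],
    [0, 0, 0.02, 0, 0, 0],
    [0, 0, 0.028, 0, 0, 0],
    [0, 0, 0.028, 0, 0, 0],
    [0, 0, 0.02, 0, 0, 0],
    [0, 0, 0.01, 0, 0, 0],
  ],
  claw=0.075,
)

```text
t: 58.85
eef_pos: [525.4, -25.3, 420.3]
tool_rot: [180.0, -0.2, -5.8]
force: [0.4, -0.1, -0.0]
finger_gap: 74.5
```

Emit:
jog_arm(
  steps=[
    [-0.005, 0.01, 0.005, 0, 0, 0],
    [-0.01, 0.025, 0.01, 0, 0, 0],
    [-0.012, 0.035, 0.005, 0, 0, 0],
    [-0.012, 0.045, 0, 0, 0, 0],
    [-0.012, 0.045, 0, 0, 0, 0],
    [-0.012, 0.045, 0, 0, 0, 0],
    [-0.012, 0.045, 0, 0, 0, 0],
    [-0.01, 0.035, 0, 0, 0, 0],
    [-0.005, 0.02, 0, 0, 0, 0],
    [-0.003, 0.01, 0, 0, 0, 0],
  ],
)

```text
t: 59.85
eef_pos: [430.2, 291.9, 437.1]
tool_rot: [180.0, 0.1, -5.6]
force: [0.1, -0.6, -0.8]
finger_gap: 75.1
```

Run:
```python
from cell import eyes,status
from h import *
print(status.get_obs()["t"])
for n in("top","scene"):
    c=eyes.camera(n); P=cloud(c); cv2.imwrite(f"pics/{n}2.png",c["frame"][...,::-1]); ok=c["range_z"]>0
    for k,x,y,z0,z1,r in(("vase",597,43,149,160,35),("cand",525,-25,149,160,35),("can",581,-107,149,160,35),("frame",648,-38,93,103,60),("votive",442,-327,60,80,40)):
        p=P[ok&(np.hypot(P[...,0]-x,P[...,1]-y)<r)&(P[...,2]>z0)&(P[...,2]<z1)]; print(n,k,len(p),box(p) if len(p) else 0)
```

```text
59.85
top vase 344 (array([596.4,  40.4]), array([34.1, 33.9]), 44.3)
top cand 314 (array([524.3, -26.6]), array([32.2, 32.1]), 0.16)
top can 151 (array([ 579.7, -108.7]), array([22.6, 22.2]), 5.49)
top frame 431 (array([647.9, -39.6]), array([99.5, 14.9]), 84.01)
top votive 732 (array([ 441. , -327.7]), array([54.2, 55.5]), 0.05)
scene vase 230 (array([597.1,  43.4]), array([37.3, 33.3]), 2.99)
scene cand 189 (array([526.2, -23.6]), array([33. , 32.5]), 54.29)
scene can 99 (array([ 582.1, -105.4]), array([22.3, 21.1]), 79.42)
scene frame 351 (array([649.2, -36.4]), array([99.1, 15.5]), 83.35)
scene votive 404 (array([ 442.9, -325.2]), array([55.7, 54.9]), 67.76)
```

View pics/top2.png

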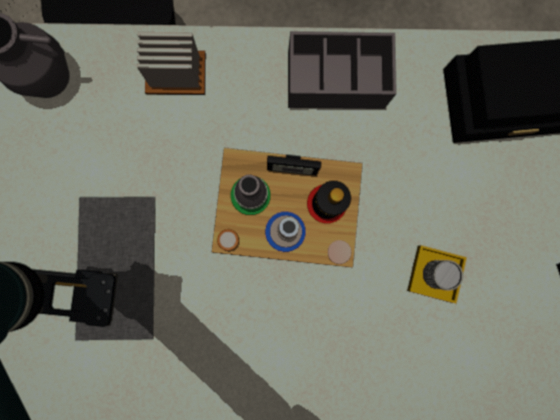

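The wares are back on their own coasters within about 2 mm of their starting positions in the same camera: vase (250,193), candlestick (287,230), canister (330,200). The votive stands in the box (441,275), the frame has not moved, and the arm is clear.

```bash
python3 -c "from cell import job_done; print(job_done())"
```

```text
the job is handed in; nothing more can be done
None
```

The job is done and handed in at about 60 s of the 138 s allowed. I stood the vase, candlestick and canister on the mat, put the votive in the gift box, then returned each ware to its own coaster: vase on green, candlestick on blue, canister on red.

- **Wares:** before handing in, the same-camera before-and-after comparison put each one within about 2 mm of where it started. All three were standing upright.
- **Votive:** upright in the box and about 1.5 mm off the centre I measured, against the 18 mm allowed.
- **Frame:** it showed no measurable movement.
- **Arm:** clear of everything.

None of my checks failed. The top and scene cameras disagreed with each other by about 2 to 3 mm throughout, which is well inside the tolerances. The hand-in itself reports no verdict.

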